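# Isolate the desk trunking, find the loose socket outlet and hold its cover open

## Task

One of the three covered socket outlets on the desk trunking has come loose on its gasket. Switch the trunking off first by bringing the lever of the changeover switch to its upright middle position and leaving it there, then tap or press the shut covers until you have felt the outlet that gives, and lift that outlet's cover to about 60 degrees and keep holding it there for the electrician to get at the fixing screws: the job finishes with the robot still holding the cover open. Leave the covers of the two firm outlets shut and do not disturb the bottle, the stamp and the mouse on the desk.

Things in the scene. Friction and masses are not known exactly. Their poses are not given: they have to be found in the camera images.
- lever (a joint): Angle of the black toggle lever of the changeover switch, rad: 0 = upright (middle, OFF), negative = leaning to the near side of its box (the box's own -x), positive = leaning to the far side (+x); it turns about the box's own y axis, range -0.87 to 0.87. It is stiff (about 2 N at the grip) and stays where it is left. It starts leaning to the near side (supply on).
- lever_grip (a point): Centre of the lever's grip, 70 mm from its pivot: a black block 28 mm wide along the box's y, 14 mm thick along the swing, 36 mm long along the lever (the lever ends 19 mm beyond this point). The point's z axis runs along the lever, outwards.
- lever_pivot (a point): Pivot of the lever in the switch box, 50 mm above the desk, on the middle of the box. The box is fixed to the desk: grey with a white top, 110 mm (its x) by 85 mm (its y), top 62 mm above the desk. Axes are the box's: x level, pointing roughly away from the robot (its yaw varies), y along the lever's hinge, z up.
- loose_outlet (a joint): How far the loose outlet is pushed into its soft gasket, m, 0 to 0.005, along the inward normal of the sloping face (30 degrees off straight down, towards the trunking's +x). It gives from about 1 N, is fully in at about 4 N, springs back. One of the three outlets is loose; it looks like the others and this does not tell its place. A firm one gives under 0.5 mm.
- loose_cover (a joint): Opening angle of the splash cover of the loose outlet, rad: 0 = shut, lying on the outlet; positive = lifted about its hinge at the upper (far) edge, up to 1.75. At 0.52 the cover is level, at 1.05 (60 degrees open) its front edge points 30 degrees upwards. A weak spring and its weight shut it (about 1 N at the tongue) whenever it is let go. All three covers are alike.
- firm1_cover (a joint): Opening angle of the cover of one of the two firm outlets, rad, same sense as loose_cover (0 = shut); this entry does not tell which place it has.
- firm2_cover (a joint): Opening angle of the cover of one of the two firm outlets, rad, same sense as loose_cover (0 = shut); this entry does not tell which place it has.
- left_tongue (a point): Thumb tongue of the cover on the robot's left (+y), where it is while shut (fixed to the trunking): middle of a grey tongue 24 mm wide along the hinge, 8 mm thick, sloping down to the robot by 30 degrees, 37 mm out from the cover's front edge; the point is 22 mm from that edge, 121 mm from the hinge line, 56 mm above the desk. Free space beside and below it. It swings up about the hinge.
- left_mid (a point): Where the centre of the upper face of the cover on the robot's left (+y) is while it is shut (fixed to the trunking): the place to tap. The cover is plain grey plastic, 82 mm wide, 96 mm long, 10 mm thick; its face slopes up by 30 degrees away from the robot and this point is 96 mm above the desk. If the outlet there is loose, the cover and its outlet sink by up to 5 mm when pressed.
- left_hinge (a point): Middle of the hinge line of the cover on the robot's left (+y), at its upper (far) edge, 113 mm above the desk. Axes are the trunking's: x level, across the trunking, roughly away from the robot (yaw varies), y along the hinge, z up. The places are 125 mm apart along y on one white trunking fixed to the desk, 440 mm long, 125 mm deep, 103 mm high at the back and 45 mm at the front.
- middle_tongue (a point): Thumb tongue of the cover in the middle, where it is while shut (fixed to the trunking): middle of a grey tongue 24 mm wide along the hinge, 8 mm thick, sloping down to the robot by 30 degrees, 37 mm out from the cover's front edge; the point is 22 mm from that edge, 121 mm from the hinge line, 56 mm above the desk. Free space beside and below it. It swings up about the hinge.
- middle_mid (a point): Where the centre of the upper face of the cover in the middle is while it is shut (fixed to the trunking): the place to tap. The cover is plain grey plastic, 82 mm wide, 96 mm long, 10 mm thick; its face slopes up by 30 degrees away from the robot and this point is 96 mm above the desk. If the outlet there is loose, the cover and its outlet sink by up to 5 mm when pressed.
- middle_hinge (a point): Middle of the hinge line of the cover in the middle, at its upper (far) edge, 113 mm above the desk. Axes are the trunking's: x level, across the trunking, roughly away from the robot (yaw varies), y along the hinge, z up. The places are 125 mm apart along y on one white trunking fixed to the desk, 440 mm long, 125 mm deep, 103 mm high at the back and 45 mm at the front.
- right_tongue (a point): Thumb tongue of the cover on the robot's right (-y), where it is while shut (fixed to the trunking): middle of a grey tongue 24 mm wide along the hinge, 8 mm thick, sloping down to the robot by 30 degrees, 37 mm out from the cover's front edge; the point is 22 mm from that edge, 121 mm from the hinge line, 56 mm above the desk. Free space beside and below it. It swings up about the hinge.
- right_mid (a point): Where the centre of the upper face of the cover on the robot's right (-y) is while it is shut (fixed to the trunking): the place to tap. The cover is plain grey plastic, 82 mm wide, 96 mm long, 10 mm thick; its face slopes up by 30 degrees away from the robot and this point is 96 mm above the desk. If the outlet there is loose, the cover and its outlet sink by up to 5 mm when pressed.
- right_hinge (a point): Middle of the hinge line of the cover on the robot's right (-y), at its upper (far) edge, 113 mm above the desk. Axes are the trunking's: x level, across the trunking, roughly away from the robot (yaw varies), y along the hinge, z up. The places are 125 mm apart along y on one white trunking fixed to the desk, 440 mm long, 125 mm deep, 103 mm high at the back and 45 mm at the front.
- bottle_mid (a point): Bystander: centre of a small amber medicine bottle with a white cap, 42 mm in diameter, 85 mm tall, standing on the desk in front of the switch box.
- stamp_mid (a point): Bystander: centre of a red and black self-inking stamp, 66 x 40 x 72 mm tall, standing on the desk in front of the trunking.
- mouse_mid (a point): Bystander: centre of a black computer mouse, 108 x 60 x 34 mm, lying on the desk in front of the trunking.
Mind the look-alikes: they are no part of the job. What is shaped like the part that bears lever but orange, pink or red is not meant.

How it is judged:
By the outcome, as a careful person would: the job done as asked, in the order asked, and still so for the second after the job is handed in, while the arm keeps its last pose, push and grip.
It also fails if it takes over 72 s, if anything falls off the work surface, if the arm or the gripper's body presses on something with over 40 N, if the wrist force passes 120 N, or if a joint passes its speed limit or range.

## Robot

A 6-joint arm with a two-finger parallel gripper is mounted at the origin on the work surface. World frame = base frame: x ahead of the robot, y to its left, z up, the work surface at z = 0. Lengths are in m, angles in rad, forces in N, time in s.
With the tool pointing down it reaches from about 0.375 to 0.975 m from the base axis. Payload 3.8 kg.
Tool frame: the origin (TCP) lies between the finger pads; the fingertips stand manip.tip_reach ahead of it and the grasp point (between the pads) lies 6 mm ahead of it (manip.tip_reach is the distance from the TCP to the fingertips, in m); z points along the fingers, x is the direction in which the jaws open and shut, and the axes are right-handed (so a half turn about z gives the same grasp; the last joint's range is limited). The gripper opens to 88 mm and grips with 3 to 60 N. Pads are 18 mm wide; open, the fingers measure 123 mm over their backs; the gripper's body (75 mm by 187 mm) begins 45 mm behind the grasp point.
Start: joints at [1.08, 0.264, 1.604, -0, 1.274, -0.037], TCP at [0.296, 0.607, 0.264] pointing down, gripper open.
Joint ranges: [-2.63, 2.63], [-0.94, 2.18], [0.31, 2.57], [-1.31, 4.45], [0, 2.66], [-2.55, 2.55]. Speed limits (rad/s): [2.57, 2.57, 3.14, 3.14, 3.14, 3.14].

## Interface

Orientations are given as a rotation vector (axis times angle).
In Python, from workcell import readout, optics, manip gives the robot as it stands. The module is installed in compiled form; this text tells all that it offers.
- The arm moves only by the tool send_rows, never from a script. Its argument "series" is text: rows parted by semicolons, each of 7 numbers parted by spaces: the shift along the tool's x, y, z in cm, then the turn, a rotation vector about the tool's x, y, z in rad, then the finger opening in cm, from 0 to 8.81. A call has 1 to 10 rows; each row shifts and turns the pose as measured when the row begins, along the tool's axes as they then stand; what a row does not reach is not made up. A row lasts 1/12 s, in which the tool goes at most 41.7 mm and 7.16 degrees, less where a joint would pass 70% of its speed; a pose out of reach is approached as far as the arm can. A call is refused whole if a number of a shift passes 4.17 or a number of a turn 0.125, either way. A call with a gripper value outside its range is refused whole. The fingers move at their own pace and stop on an object; the grip force is fixed at half the most. Time passes only in rows, so rows that do not move let the fingers close. It gives the time, the measured TCP pose, the force and the opening at its end, in the units of the state.
- readout.state(): the state, without advancing time (a new reading comes with each control period).
- optics.capture(name): name is "side" or "top" or "wrist"; returns (picture, depth): 420x560x3 uint8, red, green, blue; 420x560 float32, m along the optical axis (not along the pixel's ray), 0 where there is no reading.
- optics.camera_info(name): a dict with "camera_matrix" (3x3 intrinsics, pixels), "k1" (the pictures are not rectified: a ray, as slopes to the right and down, at radius r is drawn at 1 + k1 r^2 times it, then the intrinsics apply), "rvec" (rotation vector, rad) and "tvec" (3), from world to camera coordinates, as OpenCV has them; the wrist camera has in their place "T_tool_cam" (4x4, takes a point from camera to tool coordinates, whose origin is the TCP and whose axes are the tool frame's). Camera axes: x right, y down, z forward; pixel columns grow to the right and rows downward; lengths in m; the calibration is good to about 2 mm. A picture is of the moment at which its call begins: read the wrist's pose just before it. camera_info takes no time and is no camera call.
- manip.close_job(): hands the job in, once; it reports no verdict.
The state is a dict: "clock": time; "joint_positions": joint angles; "qvel": joint speeds; "joint_efforts": joint torques, N m; "position": TCP position; "tool_rot": TCP orientation; "wrist_force": force on the tool from outside, world axes, zero at the start; "wrist_torque": the same for the moment, N m; "gripper_width": finger opening in m.
Only numpy, scipy, OpenCV 4.12 (cv2) and the standard library are available. Lean on these libraries where they do the work, as an engineer would, in place of code of your own. Each camera call takes 0.05 s, during which the arm holds its last target. There are 200 camera calls.

## Working session

There is one attempt and no reset: what is moved stays moved. The work goes in short steps, Python scripts to look and compute and a tool call to move; the robot and the scene stay as the last step left them, time stands still between calls to the robot, and variables do not carry over. Pictures are saved under pics/ and viewed, about 8 in all and at most 12, crops included, and the job is handed in when it is done.

Besides the shell and the picture viewer there is one more tool, called after "Request:" as name(argument=value, ...) on one line, values as JSON. send_rows: Moves the arm, as the interface text tells. Its arguments: {"type":"object","properties":{"series":{"type":"string"}},"required":["series"]}

```bash
mkdir -p pics
cat > h.py <<'E'
import numpy as np, cv2
from workcell import readout, optics, manip
from scipy.spatial.transform import Rotation as R
def cap(n):
    s=readout.state(); p,d=optics.capture(n); i=optics.camera_info(n)
    if 'rvec' in i:
        Rc=R.from_rotvec(np.ravel(i['rvec'])).as_matrix(); T=np.eye(4); T[:3,:3]=Rc.T; T[:3,3]=-Rc.T@np.ravel(i['tvec'])
    else:
        W=np.eye(4); W[:3,:3]=R.from_rotvec(s['tool_rot']).as_matrix(); W[:3,3]=s['position']; T=W@np.array(i['T_tool_cam'])
    h,w=d.shape; u,v=np.meshgrid(np.arange(w),np.arange(h))
    pts=np.stack([u,v],-1).reshape(-1,1,2).astype(np.float64)
    q=cv2.undistortPoints(pts,np.array(i['camera_matrix']),np.array([i['k1'],0,0,0,0.])).reshape(h,w,2)
    X=np.dstack([q*d[...,None],d])@T[:3,:3].T+T[:3,3]; X[d==0]=np.nan
    np.savez('pics/%s_last.npz'%n,p=p,X=X)
    return p,X,T
E
python3 - <<'E'
from h import *
s=readout.state(); print({k:np.round(v,3) for k,v in s.items()}, manip.tip_reach)
for n in('side','top'):
    p,X,T=cap(n); cv2.imwrite(f'pics/{n}1.png',p[...,::-1]); print(n,T.round(3))
E
```

```text
{'clock': np.float64(0.0), 'joint_positions': array([ 1.08 ,  0.265,  1.605, -0.   ,  1.274, -0.037]), 'qvel': array([ 0.002,  0.   ,  0.   , -0.   , -0.002, -0.001]), 'joint_efforts': array([-1.0000e-03, -5.0213e+01, -3.5687e+01,  7.3000e-02,  3.0000e-02,
       -0.0000e+00]), 'position': array([0.296, 0.606, 0.262]), 'tool_rot': array([ 2.663,  1.664, -0.003]), 'wrist_force': array([ 0.242, -0.348,  0.36 ]), 'wrist_torque': array([-0.042, -0.009,  0.05 ]), 'gripper_width': np.float64(0.088)} 0.025
side [[ 0.98  -0.149  0.134  0.391]
 [-0.2   -0.748  0.633 -0.772]
 [ 0.006 -0.647 -0.763  1.092]
 [ 0.     0.     0.     1.   ]]
top [[-2.500e-02 -9.900e-01  1.410e-01  3.260e-01]
 [-1.000e+00  2.500e-02 -2.000e-03  5.000e-02]
 [-1.000e-03 -1.410e-01 -9.900e-01  1.503e+00]
 [ 0.000e+00  0.000e+00  0.000e+00  1.000e+00]]
```

View pics/top1.png

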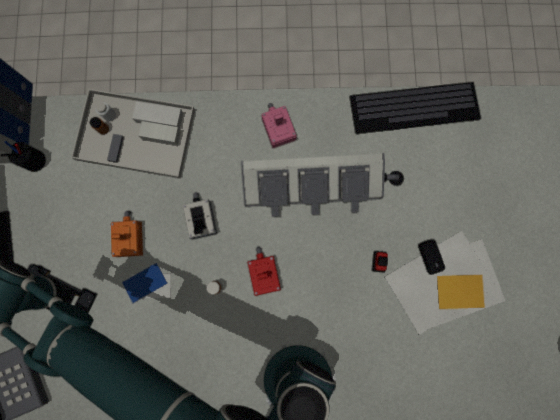

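View pics/side1.png

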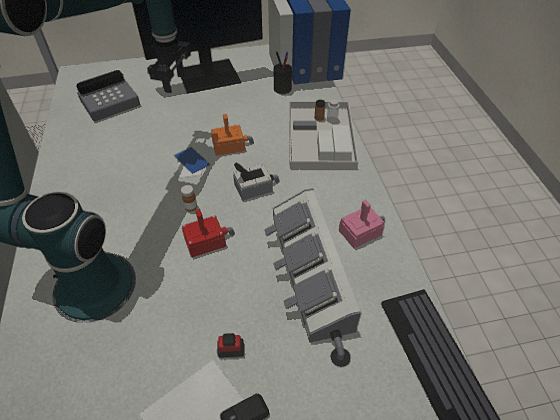

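The top view shows the grey/white switch box with its black lever at (199,218). The look-alikes are orange (126,238), red (263,275) and pink (279,126); only the grey/white one with the black lever fits the description. The covers are at (274,188), (314,186) and (354,184), the bottle at (213,287), the stamp at (380,261) and the mouse at (431,257). I'll confirm the switch in a crop and measure.

Run:
```python
from h import *
t=np.load('pics/top_last.npz'); X=t['X'];p=t['p']; s=np.load('pics/side_last.npz')
a=cv2.resize(p[140:310,170:450],None,fx=2.8,fy=2.8,interpolation=cv2.INTER_CUBIC); cv2.imwrite('pics/crop1.png',np.vstack([a])[...,::-1])
def reg(X,p,lo,hi):
    m=np.all((X>lo)&(X<hi),-1); return X[m],p[m].astype(int)
c=X[218,199]; print('switch px',c,'trunk px',X[186,314], 'covers',X[188,274],X[184,354])
for nm,D in(('top',t),('side',s)):
    P,C=reg(D['X'],D['p'],[c[0]-.09,c[1]-.09,.05],[c[0]+.09,c[1]+.09,.16]); g=C.mean(1)
    w=P[(g>90)&(P[:,2]<.07)]; b=P[(g<60)&(P[:,2]>.068)]
    r=cv2.minAreaRect(w[:,:2].astype(np.float32)); print(nm,'box',r,'z',np.median(w[:,2]),len(w)); print(' lever',b.mean(0),b.min(0),b.max(0),len(b))
    c2=X[186,314]; P,C=reg(D['X'],D['p'],[c2[0]-.2,c2[1]-.3,.035],[c2[0]+.2,c2[1]+.3,.14])
    r=cv2.minAreaRect(P[:,:2].astype(np.float32)); print(' trunk all',r)
    k=P[(C.mean(1)>110)]; print(' white trunk',cv2.minAreaRect(k[:,:2].astype(np.float32)),len(k))
for n,(v,u) in dict(bottle=(287,213),stamp=(261,380),mouse=(257,431)).items(): print(n,X[v,u])
```

```text
switch px [0.50325179 0.29293934 0.06356582] trunk px [ 0.58754959 -0.06378649  0.1040489 ] covers [0.58502757 0.05791424 0.10058755] [ 0.59220662 -0.18718018  0.09649489]
top box ((0.5030861496925354, 0.29657524824142456), (0.10431067645549774, 0.0814862996339798), 11.832465171813965) z 0.06167207334268643 472
 lever [0.4739041  0.28834427 0.10209944] [0.44912636 0.27222912 0.06802456] [0.52783614 0.3107921  0.12818445] 123
 trunk all ((0.647057831287384, -0.058319032192230225), (0.35760265588760376, 0.4976981580257416), 22.025672912597656)
 white trunk ((0.6057084798812866, -0.05966460704803467), (0.4391428828239441, 0.27171751856803894), 73.14727020263672) 2692
side box ((0.5054482221603394, 0.2956041097640991), (0.10846801847219467, 0.08581607788801193), 10.693753242492676) z 0.06445074823274743 344
 lever [0.48617462 0.28695422 0.09103462] [0.45141128 0.26769652 0.06800523] [0.53778327 0.31374584 0.13082777] 149
 trunk all ((0.5877427458763123, -0.0880952775478363), (0.4997105896472931, 0.3988819718360901), 89.79237365722656)
 white trunk ((0.6487175226211548, -0.08508098125457764), (0.28018009662628174, 0.49252283573150635), 0.5630532503128052) 3210
bottle [0.29133284 0.24778239 0.08550223]
stamp [ 0.35637225 -0.25929097  0.07353102]
mouse [ 0.36495602 -0.42854466  0.03835672]
```

View pics/crop1.png

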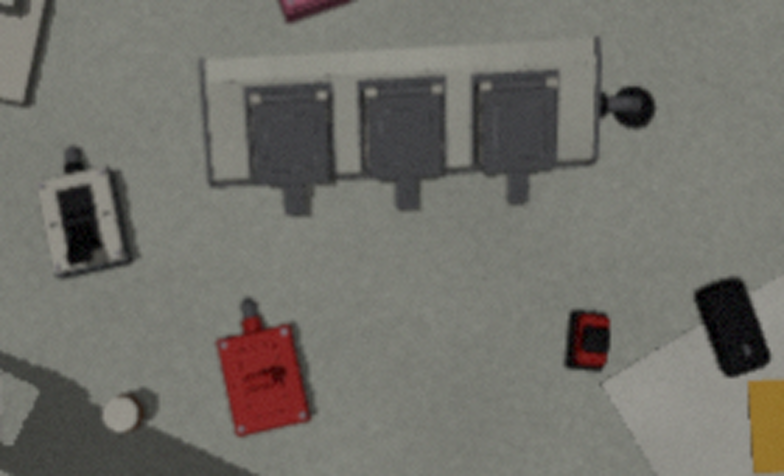

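The crop confirms it: the grey/white box with the black lever is at crop (80,220), with the lever leaning towards the robot. Red (265,380) is a decoy. I'll fit the covers next.

Run:
```python
from h import *
for nm in('top','side'):
    D=np.load(f'pics/{nm}_last.npz'); X,p=D['X'],D['p'].astype(int).mean(-1)
    base=np.all((X>[.42,-.3,.03])&(X<[.72,.18,.14]),-1)
    print(nm,np.percentile(p[base],[5,25,50,75,95]))
    g=(base&(p<105)).astype(np.uint8); g=cv2.morphologyEx(g,cv2.MORPH_OPEN,np.ones((3,3)))
    n,l,st,ce=cv2.connectedComponentsWithStats(g)
    for i in range(1,n):
        if st[i,4]<150: continue
        P=X[l==i]; m=np.median(P,0); P=P[np.linalg.norm(P-m,axis=1)<.12]
        A=np.c_[P[:,:2],np.ones(len(P))]
        for _ in range(3):
            c=np.linalg.lstsq(A,P[:,2],rcond=None)[0]; r=np.abs(P[:,2]-A@c)<.005
            A=A[r];P=P[r]
        print(st[i],'rect',cv2.minAreaRect(P[:,:2].astype(np.float32)),'slope',np.degrees(np.arctan(np.hypot(c[0],c[1]))).round(1),'yaw',np.degrees(np.arctan2(c[1],c[0])).round(1),'x,y ext',P.min(0).round(3),P.max(0).round(3),'z096@y',m.round(3), 'plane',c.round(3))
```

```text
top [ 60.          65.66666667  75.33333333 129.         141.66666667]
[ 338  165   32   48 1193] rect ((0.5739814639091492, -0.18848375976085663), (0.12602940201759338, 0.08576921373605728), 1.619557499885559) slope 25.0 yaw -0.8 x,y ext [ 0.511 -0.23   0.057] [ 0.638 -0.144  0.116] z096@y [ 0.591 -0.186  0.095] plane [ 0.466 -0.007 -0.181]
[ 297  167   33   48 1196] rect ((0.57081538438797, -0.063276506960392), (0.12710322439670563, 0.08326804637908936), 0.530647873878479) slope 24.4 yaw 2.8 x,y ext [ 0.507 -0.105  0.058] [ 0.635 -0.022  0.116] z096@y [ 0.587 -0.064  0.095] plane [ 0.453  0.022 -0.17 ]
[ 257  169   33   48 1197] rect ((0.5669300556182861, 0.061368077993392944), (0.07951559871435165, 0.1249125748872757), 88.82341766357422) slope 24.8 yaw 2.3 x,y ext [0.504 0.021 0.056] [0.629 0.101 0.112] z096@y [0.584 0.06  0.094] plane [ 0.462  0.019 -0.176]
side [ 55.33333333  90.66666667  95.33333333 156.66666667 164.66666667]
[ 265  203   49   40 1056] rect ((0.5713318586349487, 0.054991334676742554), (0.1234954372048378, 0.08287011086940765), 4.029885292053223) slope 26.9 yaw 
[... 219 characters left out ...]
55617905), 1.8158642053604126) slope 27.3 yaw 20.5 x,y ext [ 0.513 -0.109  0.059] [ 0.637 -0.027  0.123] z096@y [ 0.59  -0.077  0.096] plane [ 0.484  0.181 -0.175]
[ 284  271   57   47 1491] rect ((0.5789139270782471, -0.1927870213985443), (0.12500819563865662, 0.08273467421531677), 1.0958924293518066) slope 27.3 yaw 17.9 x,y ext [ 0.516 -0.234  0.057] [ 0.641 -0.151  0.122] z096@y [ 0.593 -0.2    0.096] plane [ 0.492  0.159 -0.164]
[309 312  52  26 593] rect ((0.625677764415741, -0.2872490882873535), (0.015546347945928574, 0.12573334574699402), 89.06519317626953) slope 65.8 yaw 83.9 x,y ext [ 0.563 -0.295  0.033] [ 0.689 -0.279  0.088] z096@y [ 0.637 -0.284  0.06 ] plane [0.235 2.212 0.543]
```

Lever pivot is about (0.504, 0.296), yaw 11.3°. Trunking yaw is about 1.7°, and the cover mids are roughly (0.578, 0.058), (0.582, -0.066) and (0.585, -0.190). I'll add a planning helper that prints rows, then move over the lever.

```bash
cat >> h.py <<'E'
def frame(zdir,xdir):
    z=np.array(zdir,float);z/=np.linalg.norm(z);x=np.array(xdir,float);x-=x@z*z;x/=np.linalg.norm(x)
    return np.c_[x,np.cross(z,x),z]
def ux(deg): return np.array([np.cos(np.radians(deg)),np.sin(np.radians(deg)),0])
def plan(legs,R0=None,p0=None):  # legs: (pos, R, nrows, opening cm)
    s=readout.state(); p=np.array(s['position']) if p0 is None else p0; M=R.from_rotvec(s['tool_rot']) if R0 is None else R0
    for q,Q,n,w in legs:
        q=np.array(q,float); rv=(M.inv()*R.from_matrix(Q)).as_rotvec()/n; d=(q-p)/n; out=[]
        for i in range(n):
            sh=M.inv().apply(d)*100; out.append(' '.join('%g'%round(a,2) for a in sh)+' '+' '.join('%g'%round(a,3) for a in rv)+' %g'%w); M=M*R.from_rotvec(rv)
        print('; '.join(out)); p=q
def st():
    s=readout.state(); M=R.from_rotvec(s['tool_rot']).as_matrix()
    print('t',s['clock'].round(2),'p',s['position'].round(4),'x',M[:,0].round(3),'z',M[:,2].round(3),'F',s['wrist_force'].round(1),'T',s['wrist_torque'].round(2),'w',s['gripper_width'].round(4),'q',s['joint_positions'].round(2))
E
python3 - <<'E'
from h import *
Q=frame([0,0,-1],ux(11.3)); c=np.array([.504,.296,0])
plan([(c-.030*ux(11.3)+[0,0,.25],Q,10,8.8),(c-.030*ux(11.3)+[0,0,.2],Q,2,8.8)])
E
```

```text
-2.06 2.99 0.13 0 0 0.092 8.8; -1.77 3.17 0.13 0 0 0.092 8.8; -1.47 3.32 0.13 0 0 0.092 8.8; -1.16 3.44 0.13 0 0 0.092 8.8; -0.84 3.53 0.13 0 0 0.092 8.8; -0.51 3.6 0.13 0 0 0.092 8.8; -0.18 3.63 0.13 0 0 0.092 8.8; 0.15 3.63 0.13 0 0 0.092 8.8; 0.49 3.6 0.13 0 0 0.092 8.8; 0.81 3.54 0.13 0 0 0.092 8.8
-0 -0 2.5 0 -0 -0 8.8; -0 -0 2.5 0 -0 -0 8.8
```

Request:
send_rows(series="-2.06 2.99 0.13 0 0 0.092 8.8; -1.77 3.17 0.13 0 0 0.092 8.8; -1.47 3.32 0.13 0 0 0.092 8.8; -1.16 3.44 0.13 0 0 0.092 8.8; -0.84 3.53 0.13 0 0 0.092 8.8; -0.51 3.6 0.13 0 0 0.092 8.8; -0.18 3.63 0.13 0 0 0.092 8.8; 0.15 3.63 0.13 0 0 0.092 8.8; 0.49 3.6 0.13 0 0 0.092 8.8; 0.81 3.54 0.13 0 0 0.092 8.8")

```text
clock: 0.93
position: [0.4699, 0.2794, 0.2425]
tool_rot: [3.126, 0.262, -0.013]
wrist_force: [0.6, 0.6, 0.2]
gripper_width: 0.0877
```

Run:
```python
from h import *
st()
p,X,T=cap('wrist'); cv2.imwrite('pics/w1.png',p[...,::-1])
c=np.array([.504,.296,0]); P=X.reshape(-1,3);C=p.reshape(-1,3).astype(int).mean(1)
k=(np.abs(P[:,:2]-c[:2]).max(1)<.09)&(P[:,2]>.05)&(P[:,2]<.15);P=P[k];C=C[k]
print(np.percentile(C,[5,25,50,75,95]))
w=P[(C>90)&(P[:,2]<.07)];b=P[(C<60)&(P[:,2]>.075)]
print(cv2.minAreaRect(w[:,:2].astype(np.float32)),np.median(w[:,2]))
e=ux(11.3);f=np.array([-e[1],e[0],0])
print('lever xbox',np.percentile((b-c)@e,[2,50,98]),'y',np.percentile((b-c)@f,[2,50,98]),'z',np.percentile(b[:,2],[2,50,98]))
Q=frame([0,0,-1],e)
plan([(c-.030*e+[0,0,.118],Q,6,8.8)])
```

```text
Traceback (most recent call last):
  File "h.py", line 29, in st
    print('t',s['clock'].round(2),'p',s['position'].round(4),'x',M[:,0].round(3),'z',M[:,2].round(3),'F',s['wrist_force'].round(1),'T',s['wrist_torque'].round(2),'w',s['gripper_width'].round(4),'q',s['joint_positions'].round(2))
              ^^^^^^^^^^^^^^^^
AttributeError: 'float' object has no attribute 'round'
```

```bash
sed -i "s/s\['clock'\].round(2)/round(s['clock'],2)/;s/s\['gripper_width'\].round(4)/round(float(s['gripper_width']),4)/" h.py
python3 - <<'E'
from h import *
st()
p,X,T=cap('wrist'); cv2.imwrite('pics/w1.png',p[...,::-1])
c=np.array([.504,.296,0]); P=X.reshape(-1,3);C=p.reshape(-1,3).astype(int).mean(1)
k=(np.abs(P[:,:2]-c[:2]).max(1)<.09)&(P[:,2]>.05)&(P[:,2]<.15);P=P[k];C=C[k]
print(np.percentile(C,[5,25,50,75,95]))
w=P[(C>90)&(P[:,2]<.07)];b=P[(C<60)&(P[:,2]>.075)]
print(cv2.minAreaRect(w[:,:2].astype(np.float32)),np.median(w[:,2]))
e=ux(11.3);f=np.array([-e[1],e[0],0])
print('lever xbox',np.percentile((b-c)@e,[2,50,98]),'y',np.percentile((b-c)@f,[2,50,98]),'z',np.percentile(b[:,2],[2,50,98]))
Q=frame([0,0,-1],e)
plan([(c-.030*e+[0,0,.118],Q,6,8.8)])
E
```

```text
t 0.93 p [0.4699 0.2794 0.2425] x [ 0.986  0.167 -0.009] z [-0.008 -0.005 -1.   ] F [0.6 0.6 0.2] T [-0.06  0.05 -0.02] w 0.0877 q [ 0.49  0.04  1.9  -0.    1.21  0.32]
[ 23.66666667  53.66666667 106.66666667 191.33333333 200.66666667]
((0.5045351982116699, 0.2978978753089905), (0.10855219513177872, 0.08300025761127472), 10.756155014038086) 0.06318932396621796
lever xbox [-0.05265723 -0.03540269 -0.00991546] y [-0.010476    0.00289031  0.01509565] z [0.07658988 0.11366388 0.12621904]
0.09 -0.28 2.06 0.001 0.001 -0.006 8.8; 0.09 -0.28 2.06 0.001 0.001 -0.006 8.8; 0.09 -0.27 2.07 0.001 0.001 -0.006 8.8; 0.09 -0.27 2.07 0.001 0.001 -0.006 8.8; 0.09 -0.27 2.07 0.001 0.001 -0.006 8.8; 0.09 -0.26 2.07 0.001 0.001 -0.006 8.8
```

View pics/w1.png

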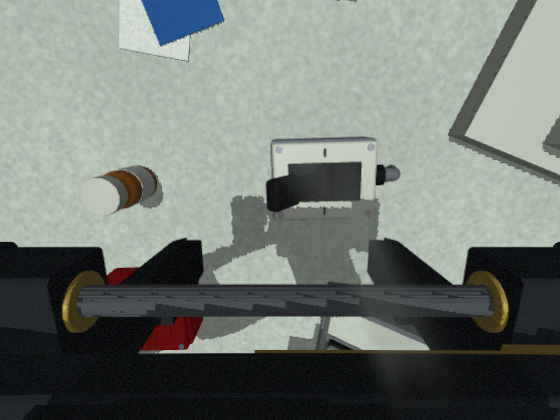

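The wrist picture shows the white-topped box with the black lever at (320,180), leaning left (box -x). The bottle is at (110,190), clear of the fingers. I'll descend so the fingers straddle the lever.

Request:
send_rows(series="0.1 -0.28 2.0 0 0 -0.006 8.8; 0.1 -0.28 2.0 0 0 -0.006 8.8; 0.1 -0.28 2.0 0 0 -0.006 8.8; 0.1 -0.28 2.0 0 0 -0.006 8.8; 0.1 -0.28 2.0 0 0 -0.006 8.8; 0.1 -0.28 2.0 0 0 -0.006 8.8; 0 0 0 0 0 0 8.8")

```text
clock: 1.57
position: [0.4777, 0.2851, 0.1176]
tool_rot: [3.118, 0.293, -0.008]
wrist_force: [-0.4, -0.2, -0.4]
gripper_width: 0.0881
```

Run:
```python
from h import *
st(); e=ux(11.3); c=np.array([.5045,.2975,0])
plan([(c+[0,0,.119],frame([0,0,-1],e),6,8.8)])
```

```text
t 1.57 p [0.4777 0.2851 0.1176] x [ 0.982  0.186 -0.006] z [-0.004 -0.01  -1.   ] F [-0.4 -0.2 -0.4] T [-0.05  0.06  0.05] w 0.0881 q [ 0.5   0.18  1.99 -0.01  0.98  0.31]
0.48 -0.12 -0.03 0.001 0.001 -0.002 8.8; 0.48 -0.12 -0.03 0.001 0.001 -0.002 8.8; 0.48 -0.12 -0.03 0.001 0.001 -0.002 8.8; 0.48 -0.12 -0.02 0.001 0.001 -0.002 8.8; 0.48 -0.12 -0.02 0.001 0.001 -0.002 8.8; 0.48 -0.12 -0.02 0.001 0.001 -0.002 8.8
```

Request:
send_rows(series="0.48 -0.12 -0.03 0 0 0.002 8.8; 0.48 -0.12 -0.03 0.001 0 0.002 8.8; 0.48 -0.12 -0.03 0.001 0 0.002 8.8; 0.48 -0.12 -0.03 0.001 0.001 0.002 8.8; 0.48 -0.12 0 0.001 0.001 0.002 8.8; 0.48 -0.12 0 0 0.001 0.002 8.8; 0 0 0 0 0 0 8.8")

```text
clock: 2.15
position: [0.5072, 0.2989, 0.1228]
tool_rot: [3.124, 0.275, -0.005]
wrist_force: [-1.1, -0.2, -1.0]
gripper_width: 0.0878
```

Request:
send_rows(series="0 0 0 0 0 0 5; 0 0 0 0 0 0 3; 0 0 0 0 0 0 3; 0 0 0 0 0 0 2; 0 0 0 0 0 0 1.5")

```text
clock: 2.57
position: [0.5077, 0.2996, 0.1244]
tool_rot: [3.126, 0.274, -0.003]
wrist_force: [-2.5, -0.8, 1.9]
gripper_width: 0.0569
```

Request:
send_rows(series="-0.15 0.05 0.1 0 0 0 1.5; -0.1 0.05 0.1 0 0 0 1.3; 0 0 0 0 0 0 1.3; 0 0 0 0 0 0 1.3; 0 0 0 0 0 0 1.3; 0 0 0 0 0 0 1.3; 0 0 0 0 0 0 1.3; 0 0 0 0 0 0 1.3")

```text
clock: 3.23
position: [0.5056, 0.2984, 0.1223]
tool_rot: [3.126, 0.275, 0.001]
wrist_force: [-1.5, -1.0, 1.6]
gripper_width: 0.0136
```

Run:
```python
from h import *
st(); s=readout.state(); c=np.array([.5045,.2975]);e=ux(11.0)
print('box x of tcp',(np.array(s['position'])[:2]-c)@e[:2])
```

```text
t 3.23 p [0.5056 0.2984 0.1223] x [0.985 0.175 0.   ] z [ 0.001 -0.003 -1.   ] F [-1.5 -1.   1.6] T [-0.1   0.39  0.25] w 0.0136 q [ 0.49  0.23  1.93 -0.    0.99  0.32]
box x of tcp 0.0012886038228177785
```

Request:
send_rows(series="-0.1 0 0 0 0 0 1.3; 0 0 0 0 0 0 1.3; 0 0 0 0 0 0 8.8; 0 0 0 0 0 0 8.8; 0 0 0 0 0 0 8.8; 0 0 0 0 0 0 8.8; 0 0 0 0 0 0 8.8; 0 0 -1.5 0 0 0 8.8; 0 0 -2 0 0 0 8.8; 0 0 -2 0 0 0 8.8")

```text
clock: 4.07
position: [0.5022, 0.2964, 0.1723]
tool_rot: [3.122, 0.274, -0.012]
wrist_force: [0.1, 0.4, 0.2]
gripper_width: 0.0653
```

Request:
send_rows(series="-0.5 0 -3 0 0 0 8.8; -1 0 -3 0 0 0 8.8; -2 0 -1 0 0 0 8.8; -2 0 0 0 0 0 8.8; 0 0 0 0 0 0 8.8")

```text
clock: 4.48
position: [0.4498, 0.2881, 0.251]
tool_rot: [3.126, 0.271, -0.001]
wrist_force: [0.8, 0.8, -0.7]
gripper_width: 0.0879
```

Run:
```python
from h import *
st()
p,X,T=cap('wrist'); ps,Xs,_=cap('side')
e=ux(11.);f=np.array([-e[1],e[0],0]);c=np.array([.5045,.2975,0])
for n,pp,XX in(('w',p,X),('s',ps,Xs)):
    P=XX.reshape(-1,3);C=pp.reshape(-1,3).astype(int).mean(1)
    k=(np.abs(P[:,:2]-c[:2]).max(1)<.07)&(P[:,2]>.066)&(P[:,2]<.16)&(C<60);b=P[k]
    print(n,len(b),'lever xbox',np.percentile((b-c)@e,[2,50,98]),'y',np.percentile((b-c)@f,[2,50,98]),'z',np.percentile(b[:,2],[2,50,98]))
a=cv2.resize(ps[120:230,190:320],(455,385),interpolation=cv2.INTER_CUBIC); b=cv2.resize(p,(340,255)); 
o=np.zeros((385,800,3),np.uint8); o[:,:455]=a;o[:255,460:]=b; cv2.imwrite('pics/l1.png',o[...,::-1])
```

```text
t 4.48 p [0.4498 0.2881 0.251 ] x [ 0.985  0.172 -0.001] z [-0.    -0.004 -1.   ] F [ 0.8  0.8 -0.7] T [-0.05  0.08 -0.03] w 0.0879 q [ 0.53  0.01  1.92 -0.    1.22  0.35]
w 1215 lever xbox [-0.02650048 -0.00368548  0.03162793] y [-0.01595457  0.00447867  0.01691206] z [0.06605352 0.11911358 0.1410181 ]
s 192 lever xbox [-0.03162795 -0.00172055  0.03417535] y [-0.02166745 -0.00833987  0.01304886] z [0.06636377 0.07098476 0.14170405]
```

View pics/l1.png

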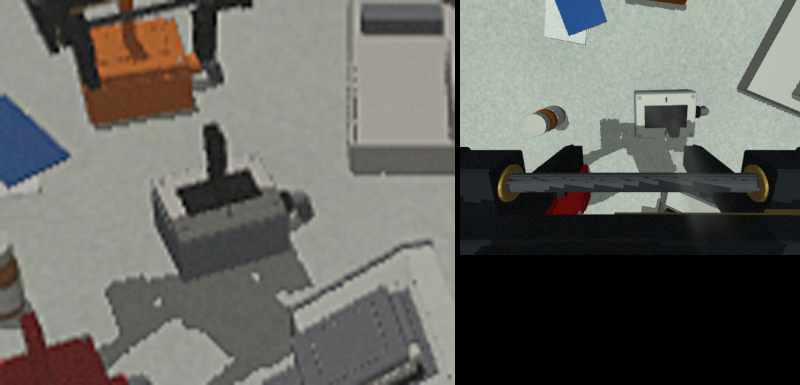

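The side crop shows the black lever standing upright at (215,155), and the wrist view agrees. Next I'll close the fingers, tilt the tool along the cover normal and go above the left cover.

```bash
cat >> h.py <<'E'
YAW=1.7
ex=ux(YAW); ey=np.array([-ex[1],ex[0],0]); ez=np.array([0,0,1.])
nrm=-.5*ex+.866*ez
HM=np.array([.631,-.0655,.113])   # middle hinge
def hinge(k): return HM+.125*ey*k  # k=1 left,0,-1 right
def mid(k): h=hinge(k)-.049*ex; h[2]=.096; return h
def tilt(deg): a=np.radians(deg); return frame(np.sin(a)*ex-np.cos(a)*ez,-ey)
E
python3 - <<'E'
from h import *
w=np.load('pics/wrist_last.npz');X=w['X'].reshape(-1,3);C=w['p'].reshape(-1,3).mean(1);c=np.array([.5045,.2975,0])
b=X[(np.abs(X[:,:2]-c[:2]).max(1)<.05)&(X[:,2]>.132)&(C<60)&(X[:,2]<.15)]; print('lever top x',np.percentile((b-c)@ux(11),[2,50,98]),len(b))
for k in(1,0,-1):print(mid(k))
plan([(mid(1)+.095*nrm+[0,0,.04],tilt(30),18,0)])
E
```

```text
lever top x [-0.00709142 -0.00125622  0.00589007] 484
[0.57831329 0.05799134 0.096     ]
[ 0.58202157 -0.06695365  0.096     ]
[ 0.58572985 -0.19189863  0.096     ]
0.21 1.34 0.19 0.022 0.025 0.093 0; 0.33 1.32 0.16 0.022 0.025 0.093 0; 0.45 1.29 0.14 0.022 0.025 0.093 0; 0.56 1.25 0.13 0.022 0.025 0.093 0; 0.67 1.19 0.12 0.022 0.025 0.093 0; 0.78 1.13 0.11 0.022 0.025 0.093 0; 0.88 1.05 0.11 0.022 0.025 0.093 0; 0.97 0.97 0.11 0.022 0.025 0.093 0; 1.05 0.88 0.11 0.022 0.025 0.093 0; 1.12 0.78 0.12 0.022 0.025 0.093 0; 1.19 0.67 0.13 0.022 0.025 0.093 0; 1.24 0.57 0.15 0.022 0.025 0.093 0; 1.29 0.45 0.17 0.022 0.025 0.093 0; 1.32 0.33 0.2 0.022 0.025 0.093 0; 1.34 0.22 0.22 0.022 0.025 0.093 0; 1.35 0.1 0.25 0.022 0.025 0.093 0; 1.34 -0.02 0.28 0.022 0.025 0.093 0; 1.33 -0.14 0.32 0.022 0.025 0.093 0
```

Lever top is at -1 mm, so upright to about 0.02 rad.

Request:
send_rows(series="0.21 1.34 0.19 0.022 0.025 0.093 0; 0.33 1.32 0.16 0.022 0.025 0.093 0; 0.45 1.29 0.14 0.022 0.025 0.093 0; 0.56 1.25 0.13 0.022 0.025 0.093 0; 0.67 1.19 0.12 0.022 0.025 0.093 0; 0.78 1.13 0.11 0.022 0.025 0.093 0; 0.88 1.05 0.11 0.022 0.025 0.093 0; 0.97 0.97 0.11 0.022 0.025 0.093 0; 1.05 0.88 0.11 0.022 0.025 0.093 0; 1.12 0.78 0.12 0.022 0.025 0.093 0")

```text
clock: 5.42
position: [0.5027, 0.1549, 0.2244]
tool_rot: [-2.656, 1.135, -0.335]
wrist_force: [-0.4, -0.5, 0.6]
gripper_width: 0.0235
```

Request:
send_rows(series="1.19 0.67 0.13 0.022 0.025 0.093 0; 1.24 0.57 0.15 0.022 0.025 0.093 0; 1.29 0.45 0.17 0.022 0.025 0.093 0; 1.32 0.33 0.2 0.022 0.025 0.093 0; 1.34 0.22 0.22 0.022 0.025 0.093 0; 1.35 0.1 0.25 0.022 0.025 0.093 0; 1.34 0 0.28 0.022 0.025 0.093 0; 1.33 -0.14 0.32 0.022 0.025 0.093 0; 0 0 0 0 0 0 0")

```text
clock: 6.17
position: [0.5349, 0.039, 0.1991]
tool_rot: [-1.856, 1.984, -0.522]
wrist_force: [-0.6, -0.0, -1.2]
gripper_width: 0.0002
```

Run:
```python
from h import *
st(); plan([(mid(1)+.033*nrm,tilt(30),6,0)])
```

```text
t 6.17 p [0.5349 0.039  0.1991] x [-0.062 -0.998 -0.018] z [ 0.507 -0.016 -0.862] F [-0.6 -0.  -1.2] T [0.04 0.4  0.02] w 0.0002 q [ 0.05 -0.23  2.31 -0.08  0.53  1.75]
-0.31 0.26 1.29 -0.002 -0.005 -0.015 0; -0.31 0.26 1.29 -0.002 -0.005 -0.015 0; -0.31 0.25 1.3 -0.002 -0.005 -0.015 0; -0.3 0.24 1.3 -0.002 -0.005 -0.015 0; -0.3 0.24 1.3 -0.002 -0.005 -0.015 0; -0.3 0.23 1.3 -0.002 -0.005 -0.015 0
```

Request:
send_rows(series="-0.31 0.26 1.29 -0.002 -0.005 -0.015 0; -0.31 0.26 1.29 -0.002 -0.005 -0.015 0; -0.31 0.25 1.3 -0.002 -0.005 -0.015 0; -0.3 0.24 1.3 -0.002 -0.005 -0.015 0; -0.3 0.24 1.3 -0.002 -0.005 -0.015 0; -0.3 0.23 1.2 -0.002 -0.005 -0.015 0; 0 0 0 0 0 0 0")

```text
clock: 6.75
position: [0.5653, 0.0582, 0.1208]
tool_rot: [-1.982, 1.879, -0.504]
wrist_force: [-0.9, 0.4, 0.2]
gripper_width: 0.0006
```

Request:
send_rows(series="0 0 0 0 0 0 0")

```text
clock: 6.83
position: [0.5653, 0.0584, 0.1199]
tool_rot: [-1.984, 1.879, -0.502]
wrist_force: [0.3, 0.0, 0.0]
gripper_width: 0.0004
```

Run:
```python
from h import *
st(); s=readout.state(); print('gap',((s['position']-mid(1))@nrm-.025),((s['position']-mid(1)))@ex+.5*.025, (s['position']-mid(1))@ey)
```

```text
t 6.83 p [0.5653 0.0584 0.1199] x [ 0.052 -0.999  0.01 ] z [ 0.49   0.017 -0.872] F [0.3 0.  0. ] T [-0.04  0.39 -0.04] w 0.0004 q [ 0.07 -0.03  2.31 -0.05  0.35  1.62]
gap 0.0021837695447103483 -0.0004543384507216461 0.0007507135559028699
```

Gap is about 2 mm. I'll press in 1–1.5 mm steps, reading force each call.

Request:
send_rows(series="0 0 0.15 0 0 0 0; 0 0 0.1 0 0 0 0")

```text
clock: 7.0
position: [0.567, 0.0585, 0.1179]
tool_rot: [-1.986, 1.878, -0.502]
wrist_force: [-1.9, -0.3, 1.7]
gripper_width: 0.0002
```

Request:
send_rows(series="0 0 0.15 0 0 0 0; 0 0 0 0 0 0 0")

```text
clock: 7.17
position: [0.5672, 0.0585, 0.1176]
tool_rot: [-1.988, 1.878, -0.501]
wrist_force: [-4.6, 0.1, 4.5]
gripper_width: 0.0003
```

Request:
send_rows(series="0 0 0.15 0 0 0 0; 0 0 0 0 0 0 0")

```text
clock: 7.33
position: [0.5671, 0.0585, 0.1177]
tool_rot: [-1.988, 1.878, -0.501]
wrist_force: [-3.7, 0.3, 2.6]
gripper_width: 0.0006
```

Request:
send_rows(series="0 0 0.5 0 0 0 0; 0 0 0.5 0 0 0 0")

```text
clock: 7.5
position: [0.5699, 0.0586, 0.1126]
tool_rot: [-1.99, 1.879, -0.499]
wrist_force: [-43.6, -2.1, 48.5]
gripper_width: -0.0
```

Request:
send_rows(series="0 0 -1.5 0 0 0 0; 0 0 -1.5 0 0 0 0; 0 0 0 0 0 0 0")

```text
clock: 7.75
position: [0.5569, 0.0583, 0.1448]
tool_rot: [-1.986, 1.874, -0.506]
wrist_force: [-0.3, -0.5, 0.5]
gripper_width: 0.0003
```

Run:
```python
from h import *
st(); plan([(mid(0)+.057*nrm,tilt(30),6,0),(mid(0)+.030*nrm,tilt(30),2,0)])
```

```text
t 7.75 p [0.5569 0.0583 0.1448] x [ 0.055 -0.998  0.011] z [ 0.493  0.017 -0.87 ] F [-0.3 -0.5  0.5] T [-0.03  0.34 -0.02] w 0.0003 q [ 0.07 -0.09  2.31 -0.04  0.41  1.62]
2.09 0.16 -0.07 0.001 0 0.005 0; 2.1 0.15 -0.07 0.001 0 0.005 0; 2.1 0.14 -0.07 0.001 0 0.005 0; 2.1 0.13 -0.07 0.001 0 0.005 0; 2.1 0.12 -0.07 0.001 0 0.005 0; 2.1 0.11 -0.07 0.001 0 0.005 0
0 -0 1.35 -0 0 -0 0; 0 -0 1.35 -0 0 -0 0
```

Ambiguous: a stiff reaction early, then too hard a push. From here I'll only use small steps, starting with the middle cover for comparison.

Request:
send_rows(series="2.09 0.16 -0.07 0.001 0 0.005 0; 2.1 0.15 -0.07 0.001 0 0.005 0; 2.1 0.14 -0.07 0.001 0 0.005 0; 2.1 0.13 -0.07 0.001 0 0.005 0; 2.1 0.12 -0.07 0.001 0 0.005 0; 2.1 0.11 -0.07 0.001 0 0.005 0; 0 0 0 0 0 0 0; 0 0 1 0 0 0 0; 0 0 1 0 0 0 0; 0 0 0 0 0 0 0")

```text
clock: 8.58
position: [0.5692, -0.0738, 0.1331]
tool_rot: [-1.942, 1.887, -0.522]
wrist_force: [-1.0, 0.1, -0.1]
gripper_width: 0.0006
```

Run:
```python
from h import *
st(); s=readout.state(); d=s['position']-mid(0); print('gap',d@nrm-.025,d@ex+.0125,d@ey)
```

```text
t 8.58 p [ 0.5692 -0.0738  0.1331] x [ 0.028 -1.     0.001] z [ 0.513  0.014 -0.858] F [-1.   0.1 -0.1] T [0.03 0.41 0.05] w 0.0006 q [-0.25 -0.05  2.3   0.38  0.39  0.98]
gap 0.013599610616162827 -0.0005008981977807879 -0.006421776650516
```

Request:
send_rows(series="-0.2 0 0.6 0 0 0 0; -0.2 0 0.45 0 0 0 0; 0 0 0 0 0 0 0")

```text
clock: 8.83
position: [0.5748, -0.0674, 0.1222]
tool_rot: [-1.944, 1.886, -0.519]
wrist_force: [-0.0, 0.5, 0.6]
gripper_width: -0.0003
```

Request:
send_rows(series="0 0 0.12 0 0 0 0; 0 0 0.1 0 0 0 0")

```text
clock: 9.0
position: [0.5759, -0.0661, 0.1198]
tool_rot: [-1.947, 1.884, -0.518]
wrist_force: [-1.2, -0.9, 0.4]
gripper_width: 0.0006
```

Request:
send_rows(series="0 0 0.15 0 0 0 0; 0 0 0.1 0 0 0 0")

```text
clock: 9.17
position: [0.5773, -0.0657, 0.1177]
tool_rot: [-1.948, 1.883, -0.519]
wrist_force: [-2.5, -0.6, 1.2]
gripper_width: 0.0005
```

Request:
send_rows(series="0 0 0.15 0 0 0 0; 0 0 0.15 0 0 0 0")

```text
clock: 9.33
position: [0.5786, -0.0657, 0.1153]
tool_rot: [-1.948, 1.883, -0.519]
wrist_force: [-9.5, -1.3, 9.8]
gripper_width: 0.0002
```

Request:
send_rows(series="0 0 0.15 0 0 0 0; 0 0 0.15 0 0 0 0")

```text
clock: 9.5
position: [0.5793, -0.0656, 0.114]
tool_rot: [-1.949, 1.882, -0.517]
wrist_force: [-23.1, -2.2, 23.1]
gripper_width: 0.0008
```

Left took 6 N within 0.8 mm of its surface. Middle travelled about 4–5 mm at 1–3 N and only then turned stiff (13 then 32 N), so it looks loose. I'll check the spring-back by retracting slowly.

Request:
send_rows(series="0 0 -0.15 0 0 0 0; 0 0 -0.1 0 0 0 0")

```text
clock: 9.67
position: [0.5776, -0.0658, 0.1173]
tool_rot: [-1.948, 1.882, -0.517]
wrist_force: [-2.3, 0.5, 3.0]
gripper_width: 0.0004
```

Request:
send_rows(series="0 0 -0.1 0 0 0 0; 0 0 0 0 0 0 0")

```text
clock: 9.83
position: [0.5768, -0.0658, 0.1185]
tool_rot: [-1.948, 1.882, -0.517]
wrist_force: [-2.3, 0.4, 1.7]
gripper_width: 0.0009
```

Request:
send_rows(series="0 0 -0.1 0 0 0 0; 0 0 0 0 0 0 0")

```text
clock: 10.0
position: [0.5764, -0.0658, 0.1194]
tool_rot: [-1.947, 1.882, -0.517]
wrist_force: [-1.5, -0.3, 0.2]
gripper_width: 0.0006
```

Request:
send_rows(series="0 0 -0.1 0 0 0 0; 0 0 0 0 0 0 0")

```text
clock: 10.17
position: [0.5761, -0.0658, 0.1201]
tool_rot: [-1.947, 1.882, -0.517]
wrist_force: [-1.2, -0.0, 0.4]
gripper_width: 0.0005
```

The force fades gradually as it springs back over about 4 mm, so middle is the loose one. Next I'll retract and line up on the middle tongue.

```bash
cat >> h.py <<'E'
def tongue(k,th):
    a=np.radians(30-th); return hinge(k)+.121*(-np.cos(a)*ex-np.sin(a)*ez)+.004*(-np.sin(a)*ex+np.cos(a)*ez)
def gp(k,th,tl,back=0): Q=tilt(tl); return tongue(k,th)-(.006+back)*Q[:,2],Q
E
python3 - <<'E'
from h import *
print(tongue(0,0),tongue(0,60)); s=readout.state()
Q=R.from_rotvec(s['tool_rot']).as_matrix()
plan([(s['position']-.05*Q[:,2],Q,2,5.6),(*gp(0,0,15,.075),6,5.6)])
E
```

```text
[ 0.52425793 -0.06866803  0.0559641 ] [ 0.52825617 -0.06854937  0.1769641 ]
0 -0 -2.5 0 -0 0 5.6; 0 -0 -2.5 0 -0 0 5.6
0.02 0.92 0.01 -0.046 0 0.001 5.6; 0.02 0.92 0.05 -0.046 0 0.001 5.6; 0.02 0.92 0.09 -0.046 0 0.001 5.6; 0.02 0.91 0.14 -0.046 0 0.001 5.6; 0.02 0.91 0.18 -0.046 0 0.001 5.6; 0.02 0.9 0.22 -0.046 0 0.001 5.6
```

Request:
send_rows(series="0 0 -2.5 0 0 0 5.6; 0 0 -2.5 0 0 0 5.6; 0 0.92 0 -0.046 0 0 5.6; 0 0.92 0.05 -0.046 0 0 5.6; 0 0.92 0.1 -0.046 0 0 5.6; 0 0.9 0.14 -0.046 0 0 5.6; 0 0.9 0.18 -0.046 0 0 5.6; 0 0.9 0.2 -0.046 0 0 5.6; 0 0 0 0 0 0 5.6")

```text
clock: 10.92
position: [0.5013, -0.0691, 0.1353]
tool_rot: [-2.121, 2.053, -0.259]
wrist_force: [-0.0, 0.3, 0.6]
gripper_width: 0.0558
```

Run:
```python
from h import *
st(); p,X,T=cap('wrist'); cv2.imwrite('pics/w2.png',p[...,::-1]); plan([(*gp(0,0,15,.04),4,5.6),(*gp(0,0,15,0),4,5.6)])
```

```text
t 10.92 p [ 0.5013 -0.0691  0.1353] x [ 0.032 -0.999  0.001] z [ 0.247  0.007 -0.969] F [-0.   0.3  0.6] T [-0.03  0.24 -0.05] w 0.0558 q [-0.22 -0.07  2.25  0.09  0.73  1.25]
0 -0.03 0.92 0.002 -0 0.001 5.6; 0 -0.03 0.92 0.002 -0 0.001 5.6; 0 -0.03 0.92 0.002 -0 0.001 5.6; 0 -0.03 0.92 0.002 -0 0.001 5.6
-0 0 1 -0 -0 0 5.6; -0 0 1 -0 -0 0 5.6; -0 0 1 -0 -0 0 5.6; -0 0 1 -0 -0 0 5.6
```

View pics/w2.png

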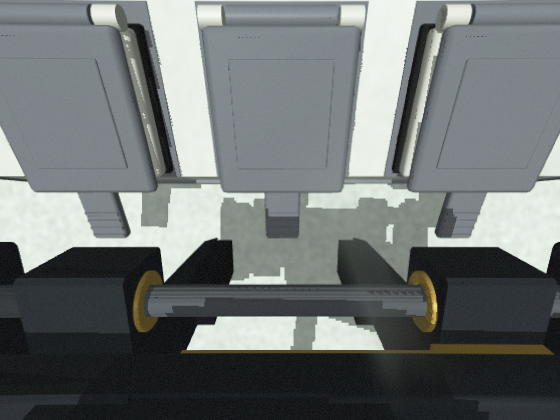

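The wrist view shows the middle tongue at (282,212), centred between the fingers, with all covers shut. I'll check its position by depth and descend.

Run:
```python
import numpy as np; from h import *
X=np.load('pics/wrist_last.npz')['X']
for v in(195,200,215,230,235): print(v,X[v,282].round(4), (X[v,282]-tongue(0,0)).round(4))
print('edges y',X[212,270].round(4),X[212,296].round(4))
```

```text
195 [ 0.5404 -0.0662  0.0713] [0.0162 0.0025 0.0154]
200 [ 0.5371 -0.0663  0.0696] [0.0128 0.0024 0.0137]
215 [ 0.5267 -0.0666  0.0633] [0.0025 0.0021 0.0074]
230 [ 0.5157 -0.0669  0.0562] [-0.0086  0.0018  0.0002]
235 [ 0.512  -0.067   0.0556] [-0.0122  0.0017 -0.0004]
edges y [ 0.5286 -0.0583  0.0655] [ 0.5292 -0.0761  0.0664]
```

Request:
send_rows(series="0 0 0.9 0 0 0 5.6; 0 0 0.9 0 0 0 5.6; 0 0 0.9 0 0 0 5.6; 0 0 0 0 0 0 5.6")

```text
clock: 11.3
position: [0.5106, -0.069, 0.1077]
tool_rot: [-2.116, 2.049, -0.268]
wrist_force: [-1.1, 0.7, 0.5]
gripper_width: 0.0562
```

Request:
send_rows(series="-0.03 -0.02 0.95 0 0 0 5.6; -0.03 -0.02 0.95 0 0 0 5.6; -0.03 -0.02 0.95 0 0 0 5.6; -0.03 0 0.9 0 0 0 5.6; 0 0 0.7 0 0 0 5.6; 0 0 0 0 0 0 5.6")

```text
clock: 11.8
position: [0.5226, -0.0671, 0.0582]
tool_rot: [-2.116, 2.05, -0.265]
wrist_force: [-1.1, -0.2, 0.1]
gripper_width: 0.0561
```

Run:
```python
from h import *
st(); plan([(*gp(0,0,15,0),1,5.6)])
```

```text
t 11.8 p [ 0.5226 -0.0671  0.0582] x [ 0.032 -0.999  0.001] z [ 0.253  0.007 -0.967] F [-1.1 -0.2  0.1] T [-0.01  0.31 -0.06] w 0.0561 q [-0.21  0.09  2.26  0.12  0.55  1.24]
0.17 -0.09 -0.34 0.006 -0 0.002 5.6
```

Request:
send_rows(series="0 -0.05 -0.15 0 0 0 4; 0 0 0 0 0 0 2.5; 0 0 0 0 0 0 2.2; 0 0 0 0 0 0 2.2; 0 0 0 0 0 0 2.2; 0 0 0 0 0 0 2.2; 0 0 0 0 0 0 2.2; 0 0 0 0 0 0 2.2")

```text
clock: 12.47
position: [0.5227, -0.0665, 0.0604]
tool_rot: [-2.116, 2.05, -0.264]
wrist_force: [-0.4, 0.2, -0.4]
gripper_width: 0.0228
```

```bash
cat >> h.py <<'E'
def arc(th0,th1,n,tl0,tl1,k=0,off=None):
    # arc relative to the actual grasp: off = TCP offset from model at th0
    s=readout.state(); p=np.array(s['position']); M=R.from_rotvec(s['tool_rot']); g0=gp(k,th0,tl0)[0]; legs=[]
    for i in range(1,n+1):
        f=i/n; q,Q=gp(k,th0+f*(th1-th0),tl0+f*(tl1-tl0)); legs.append((q+(p-g0)*(1-f),Q))
    for q,Q in legs:
        Q=R.from_matrix(Q); sh=M.inv().apply(q-p)*100; rv=(M.inv()*Q).as_rotvec(); print(' '.join('%g'%round(a,2) for a in sh),' '.join('%g'%round(a,3) for a in rv),2.2,end='; '); p,M=q,Q
    print()
def cov():
    s=readout.state(); Q=R.from_rotvec(s['tool_rot']).as_matrix(); g=s['position']+.006*Q[:,2]-hinge(0)
    print('est cover deg',30-np.degrees(np.arctan2(-g@ez,-g@ex))-np.degrees(.004/.121),'r',np.hypot(g@ez,g@ex))
E
python3 - <<'E'
from h import *
st(); cov(); arc(0,20,6,15,3)
E
```

```text
t 12.47 p [ 0.5227 -0.0665  0.0604] x [ 0.032 -0.999 -0.   ] z [ 0.253  0.008 -0.967] F [-0.4  0.2 -0.4] T [0.03 0.33 0.01] w 0.0228 q [-0.21  0.09  2.26  0.12  0.55  1.24]
est cover deg -0.5849832534240305 r 0.121721460745164
0.04 0.12 -0.71 -0.029 0.001 0.002 2.2; 0.04 0.1 -0.72 -0.035 -0 0 2.2; 0.04 0.08 -0.72 -0.035 0 -0 2.2; 0.04 0.07 -0.72 -0.035 0 -0 2.2; 0.04 0.05 -0.72 -0.035 0 0 2.2; 0.04 0.04 -0.72 -0.035 0 -0 2.2;
```

Request:
send_rows(series="0.04 0.12 -0.71 -0.03 0 0 1.8; 0.04 0.1 -0.72 -0.035 0 0 1.8; 0.04 0.08 -0.72 -0.035 0 0 1.8; 0.04 0.07 -0.72 -0.035 0 0 1.8; 0.04 0.05 -0.72 -0.035 0 0 1.8; 0.04 0.04 -0.72 -0.035 0 0 1.8; 0 0 0 0 0 0 1.8")

```text
clock: 13.05
position: [0.5102, -0.0669, 0.1038]
tool_rot: [-2.23, 2.165, -0.042]
wrist_force: [0.0, -0.1, -2.1]
gripper_width: 0.0228
```

Run:
```python
from h import *
st(); cov(); arc(20,42,6,3,-13)
```

```text
t 13.05 p [ 0.5102 -0.0669  0.1038] x [ 0.03  -1.    -0.004] z [ 0.043  0.005 -0.999] F [ 0.  -0.1 -2.1] T [-0.1   0.18 -0.  ] w 0.0228 q [-0.19  0.1   2.12  0.02  0.88  1.34]
est cover deg 20.901543765762387 r 0.1214860848711773
0.03 0.01 -0.74 -0.037 0.004 -0 2.2; 0.04 -0.01 -0.74 -0.047 0 -0 2.2; 0.04 -0.02 -0.74 -0.047 -0 -0 2.2; 0.04 -0.04 -0.74 -0.047 0 0 2.2; 0.04 -0.05 -0.74 -0.047 0 0 2.2; 0.04 -0.07 -0.75 -0.047 -0 0 2.2;
```

Tracking well: still gripped at 22.8 mm, with 2 N of cover load.

Request:
send_rows(series="0.03 0.01 -0.74 -0.037 0 0 1.8; 0.03 -0.01 -0.74 -0.047 0 0 1.8; 0.03 -0.02 -0.74 -0.047 0 0 1.8; 0.03 -0.04 -0.74 -0.047 0 0 1.8; 0.03 -0.05 -0.74 -0.047 0 0 1.8; 0.03 -0.07 -0.75 -0.047 0 0 1.8; 0 0 0 0 0 0 1.8")

```text
clock: 13.63
position: [0.5146, -0.0669, 0.1455]
tool_rot: [2.131, -2.069, -0.25]
wrist_force: [-3.7, 0.8, -0.3]
gripper_width: 0.0228
```

Run:
```python
from h import *
st(); cov(); arc(43,60,5,-13,-26)
```

```text
t 13.63 p [ 0.5146 -0.0669  0.1455] x [ 0.029 -1.    -0.008] z [-0.231  0.001 -0.973] F [-3.7  0.8 -0.3] T [ 0.08  0.73 -0.07] w 0.0228 q [-0.16  0.22  1.91 -0.04  1.25  1.4 ]
est cover deg 40.882421240494125 r 0.12071798385890063
0.04 -0.06 -0.81 -0.04 0.008 0.001 2.2; 0.04 -0.07 -0.8 -0.045 0 -0 2.2; 0.04 -0.08 -0.8 -0.045 0 -0 2.2; 0.04 -0.08 -0.8 -0.045 -0 0 2.2; 0.04 -0.09 -0.8 -0.045 -0 -0 2.2;
```

Request:
send_rows(series="0.03 -0.06 -0.81 -0.04 0.004 0 1.8; 0.03 -0.07 -0.8 -0.045 0 0 1.8; 0.03 -0.08 -0.8 -0.045 0 0 1.8; 0.03 -0.08 -0.8 -0.045 0 0 1.8; 0.03 -0.09 -0.8 -0.045 0 0 1.8; 0 0 0 0 0 0 1.8")

```text
clock: 14.13
position: [0.5277, -0.0665, 0.1759]
tool_rot: [1.999, -1.938, -0.459]
wrist_force: [-3.0, -0.3, 0.4]
gripper_width: 0.0225
```

Run:
```python
from h import *
st(); cov(); arc(59,60,1,-26,-26)
p,X,T=cap('wrist'); ps,Xs,_=cap('side')
# cover plane angle from the side view: grey points near middle place above 0.1
for XX,pp in((X,p),(Xs,ps)):
    P=XX.reshape(-1,3);d=P-hinge(0);C=pp.reshape(-1,3).astype(int)
    k=(np.abs(d@ey)<.035)&(d@ex<-.02)&(d@ex>-.085)&(P[:,2]>.115)&(P[:,2]<.19)&(np.ptp(C,axis=1)<25)
    x,z=(d@ex)[k],P[k,2]; print(k.sum(),end=' ')
    if k.sum()>30: c=np.polyfit(x,z,1); r=np.abs(z-np.polyval(c,x))<.008; c=np.polyfit(x[r],z[r],1); print('cover open deg',30-np.degrees(np.arctan(c[0])),r.sum())
for k in(1,-1):
    P=Xs.reshape(-1,3);d=P-hinge(k);m=(np.abs(d@ey)<.035)&(d@ex<-.02)&(d@ex>-.08)&(P[:,2]>.06); c=np.polyfit((d@ex)[m],P[m,2],1); print('firm',k,30-np.degrees(np.arctan(c[0])),m.sum(),np.median(P[m,2]))
a=cv2.resize(ps[110:370,170:400],(531,600)); o=np.zeros((600,800,3),np.uint8);o[:,:531]=a;o[:198,535:799]=cv2.resize(p,(264,198));cv2.imwrite('pics/f1.png',o[...,::-1])
```

```text
t 14.13 p [ 0.5277 -0.0665  0.1759] x [ 0.029 -1.    -0.009] z [-0.44  -0.005 -0.898] F [-3.  -0.3  0.4] T [ 0.03  0.42 -0.06] w 0.0225 q [-0.13  0.35  1.73 -0.06  1.52  1.42]
est cover deg 56.62473352168693 r 0.12050484084094167
0.2 0.01 -0.72 0.002 0.009 0.003 2.2; 
31407 cover open deg 56.217715201551655 31407
6 firm 1 100.32420919689356 10 0.25279399351542375
firm -1 25.391431234161363 676 0.09888056621360253
```

View pics/f1.png

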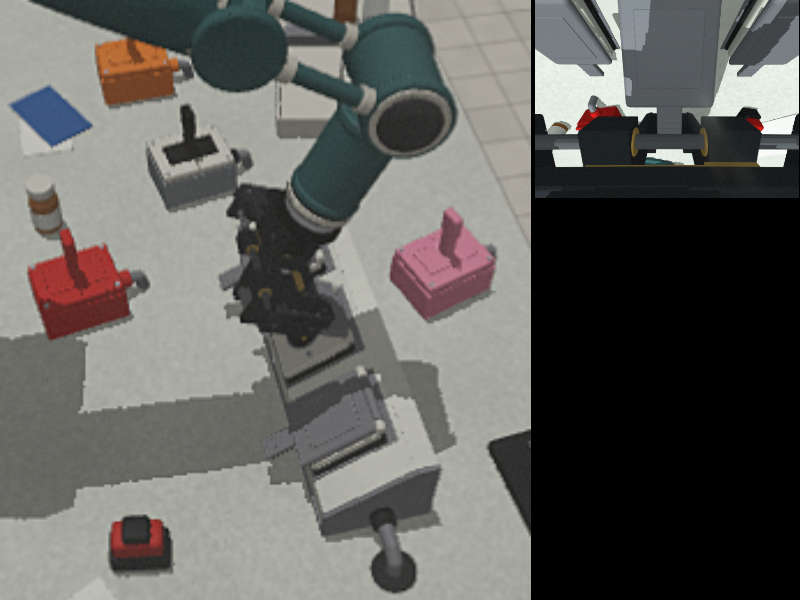

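The picture shows the middle cover held open, the neighbours shut, the lever upright at (188,125), and the bottle and stamp standing. The cover reads about 56.5°, so I'll raise it another 3.5°.

Request:
send_rows(series="0 -0.1 -0.4 -0.03 0 0 1.8; 0 -0.1 -0.4 -0.03 0 0 1.8; 0 0 0 0 0 0 1.8; 0 0 0 0 0 0 1.8; 0 0 0 0 0 0 1.8; 0 0 0 0 0 0 1.8")

```text
clock: 14.73
position: [0.5287, -0.0665, 0.1786]
tool_rot: [1.968, -1.908, -0.505]
wrist_force: [0.6, 1.3, -0.5]
gripper_width: 0.023
```

Run:
```python
from h import *
st(); cov()
p,X,T=cap('wrist')
P=X.reshape(-1,3);d=P-hinge(0);C=p.reshape(-1,3).astype(int)
k=(np.abs(d@ey)<.035)&(d@ex<-.02)&(d@ex>-.085)&(P[:,2]>.115)&(P[:,2]<.2)&(np.ptp(C,axis=1)<25)
c=np.polyfit((d@ex)[k],P[k,2],1); print('cover deg',30-np.degrees(np.arctan(c[0])))
for kk in(1,-1):
    d=P-hinge(kk);m=(np.abs(d@ey)<.03)&(d@ex<-.02)&(d@ex>-.08)&(P[:,2]>.06)&(P[:,2]<.2); c=np.polyfit((d@ex)[m],P[m,2],1); print('firm',kk,30-np.degrees(np.arctan(c[0])),m.sum())
Xt=cap('top')[1]
for n,(v,u) in dict(bottle=(287,213),stamp=(261,380),mouse=(257,431)).items(): print(n,Xt[v,u].round(3))
st()
```

```text
t 14.73 p [ 0.5287 -0.0665  0.1786] x [ 0.028 -1.    -0.01 ] z [-0.485 -0.005 -0.874] F [ 0.6  1.3 -0.5] T [ 0.17 -0.13 -0.12] w 0.023 q [-0.13  0.38  1.7  -0.07  1.57  1.43]
est cover deg 57.955828300814176 r 0.12129917786333612
cover deg 58.00819052686707
firm 1 -0.22384003367060146 8659
firm -1 -0.44177994956177 7061
bottle [0.291 0.249 0.08 ]
stamp [ 0.356 -0.259  0.075]
mouse [ 0.365 -0.43   0.034]
t 14.83 p [ 0.5288 -0.0665  0.1788] x [ 0.028 -1.    -0.01 ] z [-0.486 -0.005 -0.874] F [-0.5  1.9 -1.3] T [ 0.21 -0.12 -0.12] w 0.0228 q [-0.13  0.38  1.69 -0.07  1.57  1.43]
```

Request:
send_rows(series="0 -0.05 -0.35 -0.02 0 0 1.8; 0 0 -0.2 -0.01 0 0 1.8; 0 0 0 0 0 0 1.8; 0 0 0 0 0 0 1.8; 0 0 0 0 0 0 1.8")

```text
clock: 15.25
position: [0.5322, -0.0664, 0.1839]
tool_rot: [1.947, -1.888, -0.532]
wrist_force: [-0.4, 0.9, -2.3]
gripper_width: 0.0228
```

Run:
```python
from h import *
st(); cov()
p,X,T=cap('wrist')
P=X.reshape(-1,3);d=P-hinge(0);C=p.reshape(-1,3).astype(int)
k=(np.abs(d@ey)<.035)&(d@ex<-.02)&(d@ex>-.085)&(P[:,2]>.115)&(P[:,2]<.2)&(np.ptp(C,axis=1)<25)
c=np.polyfit((d@ex)[k],P[k,2],1); a=30-np.degrees(np.arctan(c[0])); print('cover deg',a)
if 57.5<a<63 and readout.state()['gripper_width']>.02: print(manip.close_job())
```

```text
t 15.25 p [ 0.5322 -0.0664  0.1839] x [ 0.028 -1.    -0.01 ] z [-0.514 -0.006 -0.858] F [-0.4  0.9 -2.3] T [ 0.15 -0.   -0.12] w 0.0228 q [-0.13  0.4   1.67 -0.07  1.61  1.43]
est cover deg 60.942104032809716 r 0.1212753421873572
cover deg 62.40019059340059
the job is handed in; nothing more can be done
None
```

The job is handed in. The changeover lever stands upright, the middle outlet is the one that gives, and the robot is still holding that outlet's cover open at about 61–62°.

**Lever:** I set it to the middle first, by closing the fingers on it over its pivot. A check afterwards put its top about 1 mm off centre.

**Finding the loose outlet:**
- **Left:** it took about 6 N within 1 mm of its surface, so it is firm.
- **Middle:** it sank 4–5 mm at 1–3 N, then went stiff, and sprang back as I let off.
- **Right:** I did not tap it, because only one outlet is loose and the middle had already shown itself.

**Last checks:**
- **Cover angle:** 60.9° by the arm's pose and 62.4° by the wrist camera's depth. The grip read 22.8 mm on the tongue, with about 2 N of load.
- **Firm covers:** both measured shut, within 0.5° of flat.
- **Bottle, stamp and mouse:** where they started, within about 2 mm.

**What went less well:** one push on the left cover reached about 65 N at the fingertips, because my step was too large. That is under the 120 N wrist limit. It is above the 40 N allowed for the arm or the gripper's body, but the contact was with the fingertips only. The cover was still shut afterwards.

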